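Seat the sound fuse in the fuse well

TASK

Take the sound white fuse with brass caps out of its leaning cradle and load it into the green fuse well: bring its lower end into the mouth at a slant, then straighten the fuse up and lower it, still held, to the bottom before letting go. Leave the burnt brown-and-black fuse where it is.

Things in the scene. Friction and masses are not known exactly. Their poses are not given: they have to be found in the camera images.
- sound_fuse: Plain white ceramic rod, 22 mm diameter, 150 mm long, 0.12 kg, a brass cap at each end. Origin: centre of its lower end face; z runs along the rod to the upper end. Starts loose in a fixed grey trough, leaning 30 degrees from vertical, top roughly towards the robot, lower end 25 mm above the desk. The trough (37 mm wide) holds the lower 75 mm; the rod draws out along its own axis.
- burnt_fuse: The burnt fuse: same size, shape and origin, but brown with a broad black scorch band and dark steel caps, leaning in a second trough of the same kind. To be left alone.
- well: Green upright tube fixed to the desk, 100 mm tall, 50 mm outside diameter, flared to 66 mm at the top, square feet 88 mm across. Bore 38 mm wide, flaring over its top 20 mm to about 54 mm at the rim; its floor is 10 mm above the desk, 90 mm below the rim. Origin: centre of the underside, on the bore axis; z up. A seated fuse stands out 60 mm above the rim.
There are look-alikes about, which are no part of the job. What is shaped like the sound_fuse but pink is not meant. What is shaped like the well but blue is not meant.

How it is judged:
By the outcome, as a careful person would: the job done as asked, in the order asked, and still so for the second after the job is handed in, with the robot touching nothing.
It also fails if it takes over 45 s, if anything falls off the work surface, if the arm or the gripper's body presses on something with over 40 N, if the wrist force passes 120 N, or if a joint passes its speed limit or range.

ROBOT

A 6-joint arm with a two-finger parallel gripper is mounted at the origin on the work surface. World frame = base frame: x ahead of the robot, y to its left, z up, the work surface at z = 0. Lengths are in m, angles in rad, forces in N, time in s.
With the tool pointing down it reaches from about 0.35 to 0.85 m from the base axis. Payload 8.1 kg.
Tool frame: the origin (TCP) lies between the finger pads; the fingertips stand 11 mm ahead of it and the grasp point (between the pads) lies 8 mm behind it (robot.tips_ahead is the distance from the TCP to the fingertips, in m); z points along the fingers, y is the line along which they close (so a half turn about z gives the same grasp; the last joint's range is limited). The gripper opens to 93 mm and grips with 3 to 60 N. Pads are 15 mm wide; open, the fingers measure 128 mm over their backs; the gripper's body (75 mm by 188 mm) begins 65 mm behind the grasp point.
Start: joints at [-1.253, 0.13, 1.488, -0, 1.523, -0.085], TCP at [0.235, -0.552, 0.23] pointing down, gripper open.
Joint ranges: [-2.96, 2.96], [-0.89, 2.26], [0.02, 2.5], [-1.34, 4.48], [0, 2.73], [-2.66, 2.66]. Speed limits (rad/s): [2.39, 2.39, 2.79, 3.14, 3.14, 3.14].

INTERFACE

Orientations are given as a rotation vector (axis times angle).
In Python, from plant import robot gives the robot as it stands. The module is installed in compiled form; this text tells all that it offers.
- The arm moves only by the tool move_arm, never from a script. Its argument "deltas" is one flat list of numbers, 7 for each row, row after row: the shift along the tool's x, y, z in m, then the turn, a rotation vector about the tool's x, y, z in rad, then the opening, from 0 (shut) to 1 (fully open). A call has 1 to 12 rows; each row is the pose to reach, as a shift and turn from the pose commanded when the call began, along the tool's axes at that moment; what a row does not reach only later rows make up. A row lasts 1/8 s, in which the tool goes at most 62.5 mm and 10.7 degrees, less where a joint would pass 70% of its speed; a pose out of reach is approached as far as the arm can. A call with a gripper value outside its range is refused whole. The fingers move at their own pace and stop on an object; "squeeze" is the grip in N (left out, the last holds). Time passes only in rows, so rows that repeat a pose let the fingers close. It gives the time, the measured TCP pose, the force, the opening and the grip force at its end, in the units of the state.
- robot.read_state(): the state, without advancing time (a new reading comes with each control period).
- robot.read_camera(name): name is "side" or "top" or "wrist"; returns (picture, depth): 400x640x3 uint8, red, green, blue; 400x640 float32, m along the optical axis (not along the pixel's ray), 0 where there is no reading.
- robot.camera_model(name): a dict with "K" (3x3 intrinsics, pixels), "R" (3x3) and "t" (3): a world point X has camera coordinates R X + t; the wrist camera has in their place "tool_from_camera" (4x4, takes a point from camera to tool coordinates, whose origin is the TCP and whose axes are the flange's). Camera axes: x right, y down, z forward; pixel columns grow to the right and rows downward; lengths in m; the calibration is good to about 2 mm. A picture is of the moment at which its call begins: read the wrist's pose just before it. camera_model takes no time and is no camera call.
- robot.close_job(): hands the job in; it is judged then, once.
Trained networks look in the newest picture that a camera, given by its name, has taken for a name from the list of things; names that differ only in an ending like _2 or _b are one class to them, and where a whole thing is asked for, a point or a joint stands for the part that bears it (a point fixed in the world has none). Each returns a list of dicts, best first, with "confidence" (0 to 1); they miss things now and then, are a little off and sometimes report something else, mostly with a low value. They report only what shows in the picture. A call takes as long as a camera call. They do not tell look-alikes from the thing itself.
- robot.recognise(camera, label): "uv" ([column, row] in pixels, amid what is visible of it).
The state is a dict: "t": time; "q": joint angles; "dq": joint speeds; "joint_torque": joint torques, N m; "tool_pos": TCP position; "orientation": TCP orientation; "force": force on the tool from outside, world axes, zero at the start; "wrist_torque": the same for the moment, N m; "opening": finger opening in m; "gripper_force": force on a finger pad.
Only numpy, scipy, OpenCV 4.12 (cv2) and the standard library are available. Lean on these libraries where they do the work, as an engineer would, in place of code of your own. Each camera call takes 0.05 s, during which the arm holds its last target. There are 200 camera calls.

## Working session

There is one attempt and no reset: what is moved stays moved. The work goes in short steps, Python scripts to look and compute and a tool call to move; the robot and the scene stay as the last step left them, time stands still between calls to the robot, and variables do not carry over. Pictures are saved under pics/ and viewed, at most 10 in all, crops included, and the job is handed in when it is done.

Besides the shell and the picture viewer there is one more tool, called as name(argument=value, ...), one argument or row to a line, values as JSON. move_arm: Moves the arm, as the interface text tells. Its arguments: {"type":"object","properties":{"deltas":{"type":"array","items":{"type":"number"}},"squeeze":{"type":"number"}},"required":["deltas"]}

```bash
mkdir -p pics
cat > h.py <<'E'
import numpy as np, cv2
from plant import robot
from scipy.spatial.transform import Rotation as Rn
def cloud(cam):
    s=robot.read_state(); im,d=robot.read_camera(cam); m=robot.camera_model(cam); K=np.array(m['K'])
    v,u=np.mgrid[:d.shape[0],:d.shape[1]]
    P=np.stack([(u-K[0,2])/K[0,0]*d,(v-K[1,2])/K[1,1]*d,d],-1)
    if cam=='wrist':
        T=np.array(m['tool_from_camera']); P=P@T[:3,:3].T+T[:3,3]
        P=P@Rn.from_rotvec(s['orientation']).as_matrix().T+np.array(s['tool_pos'])
    else: P=(P-np.array(m['t']))@np.array(m['R'])
    P[d==0]=np.nan
    return im,P
E
python3 - <<'E'
from h import *
ims=[]
for c in ('side','top'):
    im,P=cloud(c); np.savez(f'{c}.npz',im=im,P=P); cv2.imwrite(f'pics/{c}.png',im[:,:,::-1])
    for l in ('sound_fuse','burnt_fuse','well'):
        for r in robot.recognise(c,l):
            u,v=map(int,r['uv']); print(c,l,(u,v),round(r['confidence'],2),P[v,u].round(3),im[v,u])
print(robot.read_state()['orientation'])
E
```

```text
side sound_fuse (275, 131) 0.74 [ 0.686 -0.321  0.022] [177  95 114]
side sound_fuse (338, 123) 0.57 [ 0.528 -0.418  0.005] [151 144 135]
side burnt_fuse (304, 246) 0.62 [0.509 0.223 0.133] [90 44 25]
side well (384, 238) 0.98 [0.376 0.108 0.066] [ 2 21 56]
side well (322, 204) 0.83 [0.511 0.002 0.049] [13 31 20]
top sound_fuse (475, 122) 0.97 [ 0.687 -0.334  0.022] [164 113 120]
top sound_fuse (426, 204) 0.62 [ 0.506 -0.201  0.117] [118 109  92]
top sound_fuse (330, 204) 0.55 [ 0.519 -0.018  0.009] [74 96 73]
top burnt_fuse (207, 204) 0.91 [0.515 0.218 0.128] [67 52 45]
top well (332, 203) 0.93 [ 0.521 -0.023  0.012] [74 99 73]
top well (282, 274) 0.63 [0.373 0.087 0.011] [ 74  95 143]
[-3.07787934e+00 -6.28336003e-01  7.35561677e-05]
```

View pics/side.png

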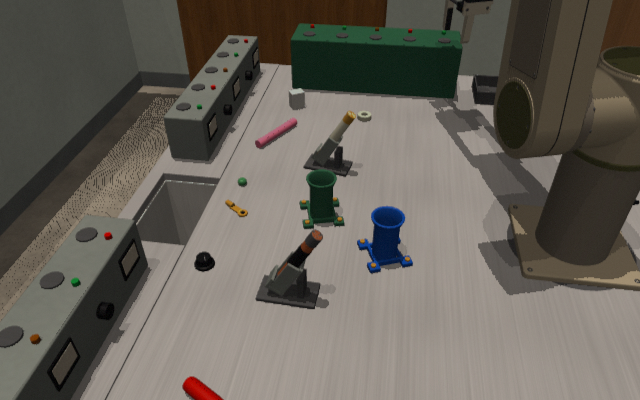

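View pics/top.png

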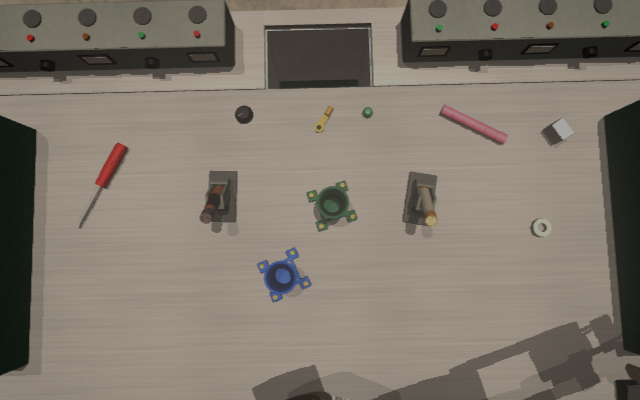

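Candidates: the side view has a white rod with a brass cap at (340,135), the brown/black rod at (305,250) and the pink rod lying at (275,131). In the top view these are at (426,204), (210,204) and (475,122). The white rod with the brass cap fits sound_fuse. The green tube at side (322,200) / top (332,203) is the well; the blue one at side (386,238) is the look-alike. Next is one enlarged crop, plus the fits.

Run:
```python
from h import *
from scipy.optimize import least_squares
A=[np.load(f'{c}.npz') for c in ('side','top')]
a=cv2.resize(A[0]['im'][100:180,290:370],(400,400),interpolation=cv2.INTER_CUBIC);b=cv2.resize(A[1]['im'][160:240,385:465],(400,400),interpolation=cv2.INTER_CUBIC)
cv2.imwrite('pics/crop.png',np.clip(np.hstack([a,b])[:,:,::-1]*1.5,0,255))
def fit(Q):
    def ax(p): 
        d=np.array([p[2],p[3],1]); return np.array([p[0],p[1],.11]),d/np.linalg.norm(d)
    def res(p):
        c,d=ax(p); return np.linalg.norm(np.cross(Q-c,d),axis=1)-.011
    best=least_squares(res,[*Q[:,:2].mean(0),-.55,0],loss='soft_l1',f_scale=.002)
    c,d=ax(best.x); t=(Q-c)@d
    print('n',len(Q),'c',c.round(4),'d',d.round(3),'tilt',np.degrees(np.arccos(d[2])).round(1),'azim',np.degrees(np.arctan2(d[1],d[0])).round(1),'res',np.median(abs(best.fun)).round(4),'t',t.min().round(3),t.max().round(3),'top',(c+d*t.max()).round(3)); return c,d
Qs=[]
for a in A:
    P=a['P'].reshape(-1,3); 
    m=(abs(P[:,0]-.5)<.1)&(abs(P[:,1]+.2)<.07)&(P[:,2]>.108)&(P[:,2]<.25); Qs.append(P[m]); 
    if m.sum()>20: fit(P[m])
c,d=fit(np.vstack(Qs))
for n,a in zip('st',A):
    P=a['P'].reshape(-1,3); m=(abs(P[:,0]-.52)<.08)&(abs(P[:,1]+.02)<.08)&(P[:,2]>.09)&(P[:,2]<.12); R=P[m]
    f=least_squares(lambda p:np.hypot(R[:,0]-p[0],R[:,1]-p[1])-p[2],[.52,-.02,.03],loss='soft_l1',f_scale=.002)
    print(n,'well',m.sum(),f.x.round(4),R[:,2].max().round(3), 'bbox mid',((R.max(0)+R.min(0))/2).round(4))
```

```text
n 233 c [ 0.4998 -0.2056  0.11  ] d [-0.482  0.115  0.868] tilt 29.7 azim 166.5 res 0.001 t -0.006 0.056 top [ 0.473 -0.199  0.158]
n 268 c [ 0.5262 -0.2112  0.11  ] d [-0.789  0.172  0.59 ] tilt 53.8 azim 167.7 res 0.0025 t 0.011 0.077 top [ 0.466 -0.198  0.155]
n 501 c [ 0.4989 -0.205   0.11  ] d [-0.483  0.105  0.869] tilt 29.7 azim 167.7 res 0.001 t -0.008 0.057 top [ 0.471 -0.199  0.16 ]
s well 345 [ 0.5165 -0.0184  0.0282] 0.104 bbox mid [ 0.5164 -0.0215  0.0968]
t well 426 [ 0.5152 -0.0202  0.0277] 0.107 bbox mid [ 0.5158 -0.0206  0.0983][ WARN:0@0.345] global loadsave.cpp:1063 imwrite_ Unsupported depth image for selected encoder is fallbacked to CV_8U.
```

View pics/crop.png

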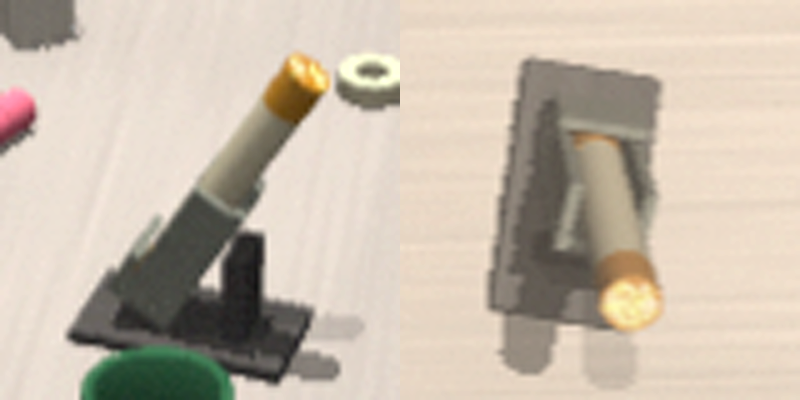

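The crop shows a white rod with bright brass caps, seen at crop (300,75) and (630,305), in the grey trough. It is the sound fuse, and the trough opens on its upper side.

```bash
cat >> h.py <<'E'
d=np.array([-.483,.105,.869]); d/=np.linalg.norm(d); base=np.array([.546,-.215,.025]); W=np.array([.516,-.020])
def Rt(ax,yaz=-102.3):
    z=-np.array(ax)/np.linalg.norm(ax); y=np.array([np.cos(np.radians(yaz)),np.sin(np.radians(yaz)),0]); y-=z*(y@z); y/=np.linalg.norm(y)
    return np.column_stack([np.cross(y,z),y,z])
def rel(p,R,ref=None):
    s=robot.read_state()
    p0,R0=ref if ref else (np.array(s['tool_pos']),Rn.from_rotvec(s['orientation']).as_matrix())
    print('delta',(R0.T@(p-p0)).round(4),Rn.from_matrix(R0.T@R).as_rotvec().round(4)); return p,R
E
python3 - <<'E'
from h import *
a=rel(base+d*.222,Rt(d)); rel(base+d*.117,Rt(d),a); print(a[0])
E
```

```text
delta [ 0.3285 -0.2516  0.0116] [-0.1595  0.5006  0.6033]
delta [-0.     0.     0.105] [0. 0. 0.]
[ 0.43874584 -0.19168388  0.21796866]
```

move_arm(
  deltas=[0.1,-0.08,-0.03,-0.04,0.12,0.15,0.6,0.2,-0.16,-0.02,-0.08,0.25,0.3,0.6,0.3285,-0.2516,0.0116,-0.16,0.5,0.603,0.6,0.3285,-0.2516,0.0116,-0.16,0.5,0.603,0.6,0.3285,-0.2516,0.0116,-0.16,0.5,0.603,0.6,0.3285,-0.2516,0.0116,-0.16,0.5,0.603,0.6,0.3285,-0.2516,0.0116,-0.16,0.5,0.603,0.6,0.3285,-0.2516,0.0116,-0.16,0.5,0.603,0.6,0.3285,-0.2516,0.0116,-0.16,0.5,0.603,0.6,0.3285,-0.2516,0.0116,-0.16,0.5,0.603,0.6,0.3285,-0.2516,0.0116,-0.16,0.5,0.603,0.6,0.3285,-0.2516,0.0116,-0.16,0.5,0.603,0.6],
)

```text
t: 1.9
tool_pos: [0.4384, -0.1926, 0.218]
orientation: [2.967, -0.322, 0.784]
force: [0.5, -0.5, 0.1]
opening: 0.0556
gripper_force: 0.0
```

Run:
```python
from h import *
s=robot.read_state(); print(s['t'],np.round(s['q'],2)); rel(base+d*.222,Rt(d)); rel(base+d*.117,Rt(d))
im,P=cloud('wrist'); cv2.imwrite('pics/w1.png',im[:,:,::-1])
Q=P.reshape(-1,3); e=Q-base; t=e@d; r=np.linalg.norm(e-t[:,None]*d,axis=1)
m=(t>.08)&(t<.16)&(r<.03); Q=Q[m]; print(m.sum())
# top face & axis offset in tool frame
R=Rn.from_rotvec(s['orientation']).as_matrix(); L=(Q-np.array(s['tool_pos']))@R
print('tool-frame min/max',np.nanmin(L,0).round(4),np.nanmax(L,0).round(4))
```

```text
1.9 [-0.7  -0.77  2.31  0.26  1.14  1.03]
delta [ 0.0001 -0.001   0.0001] [ 0.0015  0.0005 -0.0011]
delta [ 1.000e-04 -1.200e-03  1.051e-01] [ 0.0015  0.0005 -0.0011]
1285
tool-frame min/max [-0.0126 -0.0114  0.0712] [0.0103 0.0112 0.1419]
```

View pics/w1.png

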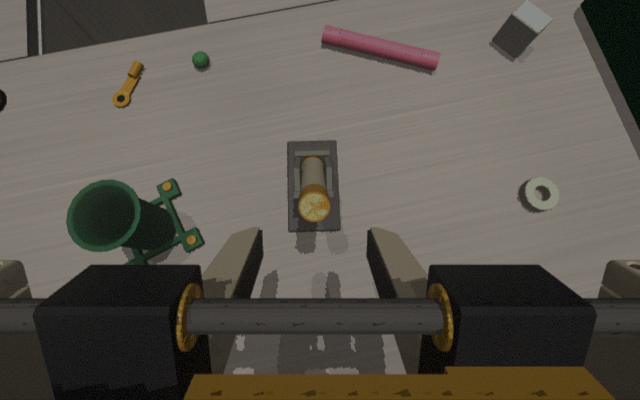

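The wrist view shows the fuse at (313,190), centred between the fingers to within 1 mm. Its top is 71 mm ahead of the TCP, as planned. I'll descend and grip.

move_arm(
  deltas=[0,0,0.03,0,0,0,0.6,0,0,0.06,0,0,0,0.6,0,0,0.085,0,0,0,0.6,0,0,0.105,0,0,0,0.6,0,0,0.105,0,0,0,0.6,0,0,0.105,0,0,0,0,0,0,0.105,0,0,0,0,0,0,0.105,0,0,0,0,0,0,0.105,0,0,0,0,0,0,0.105,0,0,0,0,0,0,0.105,0,0,0,0,0,0,0.105,0,0,0,0],
  squeeze=40,
)

```text
t: 3.45
tool_pos: [0.4898, -0.2027, 0.1274]
orientation: [2.968, -0.319, 0.786]
force: [-4.0, 3.1, 6.4]
opening: 0.0212
gripper_force: 40.0
```

move_arm(
  deltas=[0,0,-0.01,0,0,0,0,0,0,-0.025,0,0,0,0,0,0,-0.04,0,0,0,0,0,0,-0.055,0,0,0,0,0,0,-0.07,0,0,0,0,0,0,-0.085,0,0,0,0,0,0,-0.1,0,0,0,0,0,0,-0.105,0,0,0,0,0,0,-0.105,0,0,0,0],
)

```text
t: 4.58
tool_pos: [0.4387, -0.1919, 0.2181]
orientation: [2.967, -0.319, 0.785]
force: [-0.1, 0.5, -2.6]
opening: 0.022
gripper_force: 39.9
```

```bash
cat >> h.py <<'E'
def rodaxis(cams=('side','top')):
    "rod in tool frame: cylinder fit below the fingertips"
    from scipy.optimize import least_squares
    s=robot.read_state(); R=Rn.from_rotvec(s['orientation']).as_matrix(); p=np.array(s['tool_pos'])
    for c in cams:
        im,P=cloud(c); L=(P.reshape(-1,3)-p)@R; L=L[~np.isnan(L[:,0])]
        L=L[(np.hypot(L[:,0],L[:,1])<.035)&(L[:,2]>.016)&(L[:,2]<.14)]
        def res(q):
            a=np.array([q[2],q[3],1]); a/=np.linalg.norm(a); return np.linalg.norm(np.cross(L-[q[0],q[1],.06],a),axis=1)-.011
        f=least_squares(res,[0,0,0,0],loss='soft_l1',f_scale=.002)
        print(c,len(L),'xy@.06',f.x[:2].round(4),'slope',f.x[2:].round(3),'end z',np.percentile(L[:,2],99).round(4),'res',np.median(abs(f.fun)).round(4))
        cv2.imwrite(f'pics/now_{c}.png',im[:,:,::-1])
E
python3 - <<'E'
from h import *
s=robot.read_state(); print(s['opening'],s['tool_pos'],np.round(s['q'],2)); rodaxis()
E
```

```text
0.02196178100234618 [ 0.43868051 -0.19189666  0.21810628] [-0.7  -0.77  2.31  0.25  1.14  1.03]
side 368 xy@.06 [0.001 0.   ] slope [ 0.008 -0.005] end z 0.1163 res 0.0009
top 298 xy@.06 [-0.001  -0.0008] slope [ 0.008 -0.004] end z 0.1159 res 0.0004
```

Run:
```python
from h import *
E=.117
def tip(x,y,z,ax,yaz=-102.3):
    R=Rt(ax,yaz); return np.array([x,y,z])-E*R[:,2],R
u=np.array([0,0,1.])
a=rel(*tip(.500,-.17,.145,d)); b=rel(*tip(.519,-.0205,.140,d)); print('B from A'); c=rel(*tip(.519,-.0205,.086,d),b)
print('straighten, from B')
for k in np.arange(1,7)/6:
    ax=d*(1-k)+u*k; e=rel(*tip(.519-.003*k,-.0205,.086,ax),c)
print('lower 74', e[0])
```

```text
delta [ 0.0124 -0.0342 -0.0268] [0.0004 0.0012 0.0004]
delta [-0.0016 -0.1843 -0.029 ] [0.0004 0.0012 0.0004]
B from A
delta [-0.0267  0.      0.0469] [0. 0. 0.]
straighten, from B
delta [0.0094 0.0001 0.0002] [-0.    -0.084  0.   ]
delta [0.019  0.0002 0.0012] [-1.000e-04 -1.706e-01  0.000e+00]
delta [0.0286 0.0003 0.0032] [-1.000e-04 -2.586e-01  1.000e-04]
delta [0.038  0.0004 0.006 ] [-2.000e-04 -3.465e-01  1.000e-04]
delta [0.047  0.0005 0.0096] [-2.000e-04 -4.331e-01  1.000e-04]
delta [0.0553 0.0006 0.0139] [-3.000e-04 -5.172e-01  1.000e-04]
lower 74 [ 0.516  -0.0205  0.203 ]
```

move_arm(
  deltas=[0.005,-0.01,-0.012,0,0,0,0,0.01,-0.03,-0.025,0,0,0,0,0.008,-0.06,-0.028,0,0,0,0,0.005,-0.09,-0.029,0,0,0,0,0.003,-0.12,-0.029,0,0,0,0,0,-0.15,-0.029,0,0,0,0,-0.0015,-0.17,-0.029,0,0,0,0,-0.0015,-0.184,-0.029,0,0,0,0,-0.0015,-0.184,-0.029,0,0,0,0,-0.0015,-0.184,-0.029,0,0,0,0],
)

```text
t: 5.92
tool_pos: [0.4625, -0.0088, 0.2418]
orientation: [2.968, -0.318, 0.783]
force: [-0.1, 0.2, -1.6]
opening: 0.0217
gripper_force: 39.9
```

Run:
```python
from h import *
rodaxis()
s=robot.read_state();R=Rn.from_rotvec(s['orientation']).as_matrix(); print(np.round(s['q'],2),'tip',(np.array(s['tool_pos'])+.117*R[:,2]).round(4))
z=-R[:,2]; b=np.array([.519,-.0205,.086])-.117*R[:,2]; rel(b,R)
i=[cv2.imread(f'pics/now_{c}.png') for c in('side','top')]
cv2.imwrite('pics/pre.png',np.hstack([cv2.resize(i[0][110:270,260:420],(400,400)),cv2.resize(i[1][130:290,250:410],(400,400))]))
```

```text
side 462 xy@.06 [0.0005 0.0001] slope [ 0.006 -0.008] end z 0.1158 res 0.0008
top 301 xy@.06 [-0.0007 -0.0004] slope [ 0.009 -0.004] end z 0.1148 res 0.0004
[-0.08 -0.84  2.3  -0.08  1.16  1.72] tip [ 0.519  -0.0217  0.1404]
delta [-0.027  -0.0012  0.0472] [0. 0. 0.]
```

View pics/pre.png

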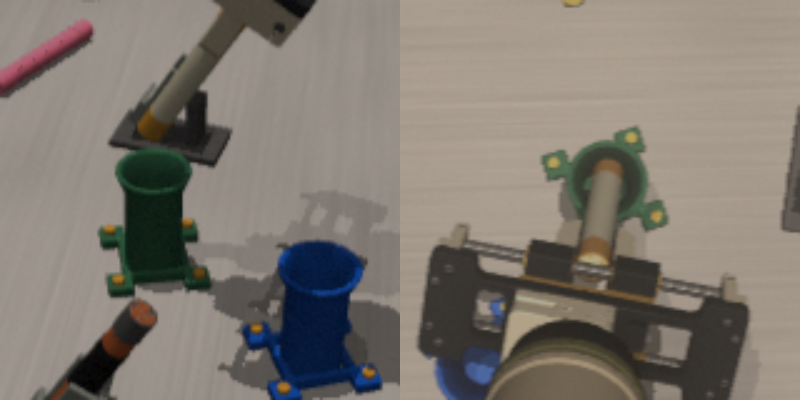

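The pictures show the fuse slanted, with its lower cap over the green mouth at crop left (152,130) and right (608,165). Next it goes 54 mm down at this slant.

move_arm(
  deltas=[-0.005,0,0.009,0,0,0,0,-0.011,-0.001,0.019,0,0,0,0,-0.017,-0.001,0.03,0,0,0,0,-0.022,-0.001,0.039,0,0,0,0,-0.027,-0.001,0.047,0,0,0,0,-0.027,-0.001,0.047,0,0,0,0,-0.027,-0.001,0.047,0,0,0,0],
)

```text
t: 6.9
tool_pos: [0.4629, -0.0076, 0.1887]
orientation: [2.968, -0.319, 0.785]
force: [0.2, 1.1, -1.4]
opening: 0.0213
gripper_force: 39.9
```

Run:
```python
from h import *
rodaxis(('side',))
s=robot.read_state();R=Rn.from_rotvec(s['orientation']).as_matrix(); t=np.array(s['tool_pos'])+.117*R[:,2]; print(s['force'],'tip',t.round(4))
u=np.array([0,0,1.])
for k in np.arange(1,7)/6:
    Q=Rt(d*(1-k)+u*k); p,_=rel(np.array([.519-.003*k,-.0205,.086])-.117*Q[:,2],Q)
```

```text
side 955 xy@.06 [-0.001  -0.0015] slope [-0.091 -0.132] end z 0.1384 res 0.0052
[ 0.29075214  1.01518242 -1.6812115 ] tip [ 0.5195 -0.02    0.0872]
delta [0.0085 0.0008 0.001 ] [ 0.0005 -0.0847  0.0006]
delta [0.0181 0.0009 0.0021] [ 0.0005 -0.1713  0.0006]
delta [0.0278 0.001  0.004 ] [ 0.0004 -0.2592  0.0006]
delta [0.0371 0.0011 0.0069] [ 0.0004 -0.3472  0.0006]
delta [0.0461 0.0012 0.0105] [ 4.000e-04 -4.338e-01  5.000e-04]
delta [0.0544 0.0013 0.0147] [ 4.000e-04 -5.178e-01  5.000e-04]
```

No contact force, and the tip is about 13–18 mm inside the mouth at 30°. Now I straighten it.

move_arm(
  deltas=[0.0085,0,0.001,0,-0.085,0,0,0.018,0.0005,0.002,0,-0.171,0,0,0.028,0.0005,0.004,0,-0.259,0,0,0.037,0.0005,0.007,0,-0.347,0,0,0.046,0.001,0.0105,0,-0.434,0,0,0.0545,0.001,0.0145,0,-0.518,0,0,0.0545,0.001,0.0145,0,-0.518,0,0,0.0545,0.001,0.0145,0,-0.518,0,0],
)

```text
t: 7.95
tool_pos: [0.5157, -0.0201, 0.2025]
orientation: [3.123, -0.336, 0.0]
force: [-0.3, 0.3, -0.7]
opening: 0.0216
gripper_force: 39.9
```

Run:
```python
from h import *
s=robot.read_state();R=Rn.from_rotvec(s['orientation']).as_matrix(); t=np.array(s['tool_pos'])+.117*R[:,2]; print(s['force'],'tip',t.round(4),R[:,2].round(4),np.round(s['q'],2))
rel(np.array([.516,-.0205,.012+.117]),Rt([0,0,1]))
im,P=cloud('side'); cv2.imwrite('pics/up.png',cv2.resize(im[100:260,240:440,::-1],(750,600)))
Q=P.reshape(-1,3)
m=(abs(Q[:,0]-.516)<.04)&(abs(Q[:,1]+.02)<.04)&(Q[:,2]>.11)&(Q[:,2]<.185); print(m.sum(),np.median(Q[m],0))
```

```text
[-0.31995047  0.26453658 -0.73548317] tip [ 0.5157 -0.0202  0.0855] [ 1.e-04 -6.e-04 -1.e+00] [-0.14 -0.08  1.76 -0.    1.47  1.65]
delta [0.0004 0.0003 0.0735] [ 0.0006 -0.0002  0.0004]
339 [ 0.51477488 -0.01123844  0.14802546]
```

View pics/up.png

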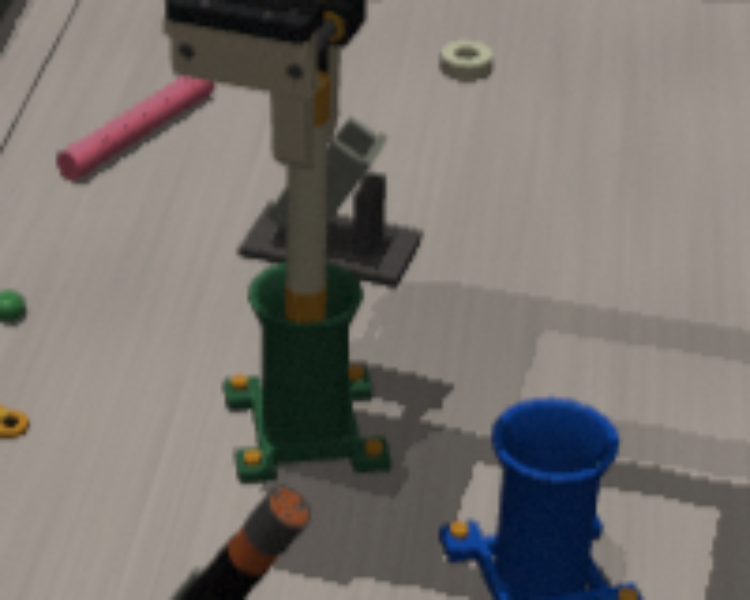

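The fuse stands upright in the green mouth at (306,300) and is centred. Now I lower it, still held.

move_arm(
  deltas=[0,0,0.01,0,0,0,0,0,0,0.02,0,0,0,0,0,0,0.03,0,0,0,0,0,0,0.04,0,0,0,0,0,0,0.05,0,0,0,0,0,0,0.06,0,0,0,0,0,0,0.066,0,0,0,0,0,0,0.07,0,0,0,0,0,0,0.072,0,0,0,0,0,0,0.073,0,0,0,0,0,0,0.073,0,0,0,0],
)

```text
t: 9.38
tool_pos: [0.5158, -0.0202, 0.1297]
orientation: [3.123, -0.336, -0.001]
force: [-0.7, 1.4, -1.0]
opening: 0.0215
gripper_force: 39.9
```

move_arm(
  deltas=[0,0,0.001,0,0,0,0,0,0,0.002,0,0,0,0,0,0,0.003,0,0,0,0,0,0,0.003,0,0,0,0],
)

```text
t: 9.88
tool_pos: [0.5162, -0.0203, 0.1278]
orientation: [3.123, -0.336, 0.0]
force: [-2.5, -0.5, 6.8]
opening: 0.0218
gripper_force: 40.0
```

It met the floor: 7 N up, and the lower end is at about 10–11 mm. I'll release and retreat straight up.

move_arm(
  deltas=[0,0,0,0,0,0,0.4,0,0,0,0,0,0,0.6,0,0,0,0,0,0,0.7,0,0,0,0,0,0,0.7,0,0,0,0,0,0,0.7,0,0,-0.015,0,0,0,0.7,0,0,-0.035,0,0,0,0.7,0,0,-0.06,0,0,0,0.7,0,0,-0.09,0,0,0,0.7,0,0,-0.12,0,0,0,0.7,0,0,-0.13,0,0,0,0.7,0,0,-0.13,0,0,0,0.7],
)

```text
t: 11.38
tool_pos: [0.5162, -0.0202, 0.2573]
orientation: [3.123, -0.336, 0.001]
force: [0.1, 0.5, -0.7]
opening: 0.0653
gripper_force: 0.0
```

Run:
```python
from h import *
im,P=cloud('side'); cv2.imwrite('pics/end.png',cv2.resize(im[100:260,240:440,::-1],(750,600)))
Q=P.reshape(-1,3)
m=(abs(Q[:,0]-.516)<.035)&(abs(Q[:,1]+.02)<.035)&(Q[:,2]>.112)&(Q[:,2]<.2)
print(m.sum(),Q[m][:,2].max(),robot.read_state()['force'])
```

```text
275 0.16356622538919174 [-0.19853387  0.31897407  0.28838438]
```

View pics/end.png

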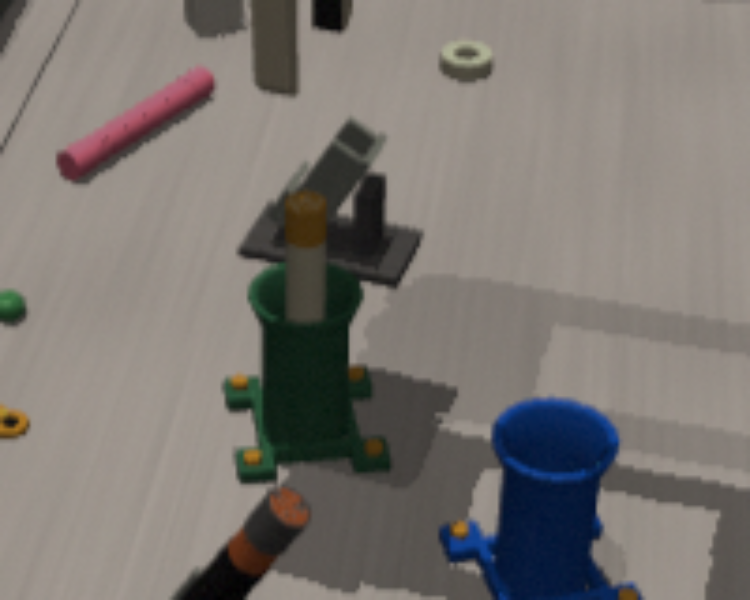

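The fuse stands upright in the green well, its cap at (306,220) and its top about 60 mm above the rim. The gripper is clear and the burnt fuse hasn't moved.

```bash
python3 -c "
from plant import robot
print(robot.close_job())"
```

```text
the job is handed in; nothing more can be done
None
```

The sound white fuse is seated upright at the bottom of the green well (entered at a slant, straightened, lowered while held, then released), the burnt fuse was left alone, and the job was handed in after about 11.5 s of robot time.

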